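Make up the specimen sign-in tray

TASK

Make up the sign-in tray for blood samples, laid out in the order in which they are stamped in, labelled, wiped and packed: the ink pad lies flat in the rectangular bay in front of the tube rack with the stamp standing upright on the middle of its lid, the wipes box stands right way up in the other bay, in front of the lidded sample box, and the glue stick stands upright in the round well between them. The rack and the sample box stand behind either end of the tray, so look which is where. Leave the tablet bottle and the dropper bottle where they are.

Things in the scene. Friction and masses are not known exactly. Their poses are not given: they have to be found in the camera images.
- tray: Teal plastic tray, 94 (x) by 328 (y) mm, fixed. Origin: centre of underside; x away from the robot, y along it. Floor 3 thick, walls 4 thick, 12 high. Bays 86 by 124 inside, centred at y = +98 and -98; the long walls are cut to the floor 64 wide at mid-bay for fingers. At the origin a round well, 42 bore, 4 mm wall rising to z = 17.
- tube_rack: Pale blue open rack, 46 (x) by 144 (y) by 69 mm, fixed, with six sample tubes (red, orange, green, purple caps) up to 101 mm high. Origin: centre of underside; axes parallel to the tray's. It stands behind the left or the right bay (it changes); that bay's centre is at x = -118, y = 0 mm in this frame.
- sample_box: Closed pale blue sample box with a white lid, 78 (x) by 111 (y) by 48 mm, fixed. Origin: centre of underside; axes parallel to the tray's. It stands behind the other bay; that bay's centre is at x = -118, y = 0 mm in this frame.
- ink_pad: Black closed ink pad with a red label on its lid, loose, about 70 g. Origin: centre of its underside; 62 mm wide in x (a small lip and hinge make it 70 mm over all), 93 mm long in y, 17 mm high, z up; lid closed and fixed. Grasp across its 62 mm. In its bay it lies lengthwise along the tray, either way round.
- stamp: Brown wooden rubber stamp, loose, about 55 g, standing on its base: base 22 mm (x) by 44 mm (y) and 14 mm high, round handle 24 mm thick at the knob, 64 mm high in all. Origin: centre of its underside; z up along the handle.
- glue_stick: Glue stick, yellow with a white cap, loose, about 30 g, standing: 25 mm in diameter, 86 mm high. Origin: centre of its underside, z up.
- wipes_box: White and green cardboard box of wipes, loose, about 90 g: 62 mm (x) by 105 mm (y), 58 mm high. Origin: centre of its underside, z up. Grasp across its 62 mm. In its bay it stands lengthwise along the tray, either way round.
- pill_bottle: Bystander: small red tablet bottle with a white cap, loose, 36 mm in diameter, 62 mm high, near the tray. Origin: centre of its underside. Not to be moved.
- dropper: Bystander: small brown dropper bottle with a black top, loose, 33 mm in diameter, 102 mm high, near the tray. Origin: centre of its underside. Not to be moved.

How it is judged (in metres and radians):
At the end, for the whole second after the job is handed in: Flat or upright (0.06 rad) and at rest: ink pad on the floor of the bay before the rack (17 mm across, 22 along), stamp on its lid (19 across, 30 along), wipes on the floor of the bay before the sample box (17 mm), glue stick on the floor of the well (12 mm) (x of ink_pad in the frame of tube_rack between -0.135 and -0.101 m and y of ink_pad in the frame of tube_rack between -0.022 and 0.022 m and z of each of ink_pad, wipes_box, glue_stick in the frame of tray below 0.006 m and angle between each of ink_pad, wipes_box, glue_stick, stamp's own z axis and vertical below 0.06 rad and x of wipes_box in the frame of sample_box between -0.135 and -0.101 m and y of wipes_box in the frame of sample_box between -0.017 and 0.017 m and x of glue_stick in the frame of tray between -0.012 and 0.012 m and y of glue_stick in the frame of tray between -0.012 and 0.012 m and x of stamp in the frame of ink_pad between -0.018 and 0.02 m and y of stamp in the frame of ink_pad between -0.03 and 0.03 m and z of stamp in the frame of ink_pad between 0.013 and 0.021 m and linear speed of each of ink_pad, stamp, glue_stick, wipes_box below 0.01 m/s); the robot touches nothing.
It fails at once if the tablet bottle or the dropper bottle is shifted by more than 25 mm or knocked over (distance of any of pill_bottle, dropper from where it was at the start of the episode above 0.025 m or angle between any of pill_bottle, dropper's own z axis and vertical above 0.4 rad).
It also fails if it takes over 109 s, if anything falls off the work surface, if the arm or the gripper's body presses on something with over 40 N, if the wrist force passes 120 N, or if a joint passes its speed limit or range.

ROBOT

A 6-joint arm with a two-finger parallel gripper is mounted at the origin on a cart in front of the work surface, level with it; the furniture and walls round the work are solid. World frame = base frame: x ahead of the robot, y to its left, z up, the work surface at z = 0. Lengths are in mm, angles in rad, forces in N, time in s.
With the tool pointing down it reaches from about 375 to 975 mm from the base axis. Payload 3.8 kg.
Tool frame: the origin (TCP) lies midway between the tips of the shut fingers; the grasp point (between the pads) lies 19 mm behind it; z points along the fingers, y is the line along which they close (so a half turn about z gives the same grasp; the last joint's range is limited). The gripper opens to 88 mm and grips with 3 to 60 N. Pads are 18 mm wide; open, the fingers measure 123 mm over their backs; the gripper's body (75 mm by 187 mm) begins 45 mm behind the grasp point.
Start: joints at [1.128, 0.264, 1.604, -0, 1.274, -0.037], TCP at [266.456, 620.177, 238.706] pointing down, gripper open.
Joint ranges: [-2.63, 2.63], [-0.94, 2.18], [0.31, 2.57], [-1.31, 4.45], [0, 2.66], [-2.55, 2.55]. Speed limits (rad/s): [2.57, 2.57, 3.14, 3.14, 3.14, 3.14].

INTERFACE

Orientations are given as a rotation vector (axis times angle).
In Python, from plant import * gives the robot as it stands.
- The arm moves only by the shell command python3 -m inch 'ROWS' [FORCE]. ROWS is JSON, a list of rows, each a list of 3 entries, a list of its own where there are three numbers: the closure, from -1 (fully open) to 1 (shut), then the shift along the tool's x, y, z in m, then the turn, a rotation vector about the tool's x, y, z in degrees. A call has 1 to 12 rows; each row is the pose to reach, as a shift and turn from the pose commanded when the call began, along the tool's axes at that moment; what a row does not reach only later rows make up. A row lasts 1/10 s, in which the tool goes at most 50 mm and 8.59 degrees, less where a joint would pass 70% of its speed; a pose out of reach is approached as far as the arm can. A call with a gripper value outside its range is refused whole. The fingers move at their own pace and stop on an object; FORCE is the grip in N (left out, the last holds). Time passes only in rows, so rows that repeat a pose let the fingers close. It gives the time, the measured TCP pose, the force, the opening and the grip force at its end, in the units of the state.
- get_obs(): the state, without advancing time (a new reading comes with each control period).
- camera(name): name is "side" or "top"; returns (picture, depth): 400x640x3 uint8, blue, green, red; 400x640 float32, mm along the optical axis (not along the pixel's ray), 0 where there is no reading.
- camera_info(name): a dict with "fx", "fy", "cx", "cy" (pixels), "position" and "rotation" of the camera in the world. Camera axes: x right, y down, z forward; pixel columns grow to the right and rows downward; lengths in mm; the calibration is good to about 2 mm. A picture is of the moment at which its call begins. camera_info takes no time and is no camera call.
- finish_job(): hands the job in; it is judged then, once.
The state is a dict: "time_s": time; "qpos": joint angles; "joint_velocities": joint speeds; "joint_efforts": joint torques, N m; "tcp_pos": TCP position; "orientation": TCP orientation; "ft_force": force on the tool from outside, world axes, zero at the start; "ft_torque": the same for the moment, N m; "grip_width": opening from 0.0 (shut) to 1.0 (fully open); "grip_force": force on a finger pad.
Only numpy, scipy, OpenCV 4.12 (cv2) and the standard library are available. Lean on these libraries where they do the work, as an engineer would, in place of code of your own. Each camera call takes 0.05 s, during which the arm holds its last target. There are 200 camera calls.

## Working session

There is one attempt and no reset: what is moved stays moved. The work goes in short steps, Python scripts to look and compute and a shell command to move; the robot and the scene stay as the last step left them, time stands still between calls to the robot, and variables do not carry over. Pictures are saved under pics/ and viewed, at most 14 in all, crops included, and the job is handed in when it is done.

```bash
mkdir -p pics
cat > h.py <<'E'
from plant import *
import numpy as np, cv2
from scipy.spatial.transform import Rotation as R
def cloud(name,img_d=None):
    p,d=img_d or camera(name); c=camera_info(name)
    v,u=np.mgrid[:d.shape[0],:d.shape[1]]
    P=np.stack([(u-c["cx"])/c["fx"]*d,(v-c["cy"])/c["fy"]*d,d],-1)
    rot=np.array(c["rotation"]); rot=rot if rot.shape==(3,3) else R.from_rotvec(rot).as_matrix()
    W=P@rot.T+np.array(c["position"]); W[d==0]=np.nan
    return p,W
E
python3 - <<'E'
from h import *
for n in("top","side"):
    p,W=cloud(n); cv2.imwrite(f"pics/{n}0.png",p); np.save(f"{n}0.npy",W); print(camera_info(n))
o=get_obs();print(o)
E
```

```text
{'fx': 417.1294651264009, 'fy': 417.1294651264009, 'cx': 325.5395134178176, 'cy': 198.20284285991934, 'position': array([ 453.92400165,  -60.75959357, 1166.09118119]), 'rotation': array([-2.18293372,  2.19770965, -0.0738969 ])}
{'fx': 455.68007507277133, 'fy': 455.68007507277133, 'cx': 318.3085615970552, 'cy': 199.17948776813364, 'position': array([ 459.22857426, 1035.93926068,  560.1134888 ]), 'rotation': array([-0.1255446 ,  2.63263263, -1.64982464])}
{'time_s': 0.1, 'qpos': array([ 1.12809036e+00,  2.64638409e-01,  1.60521103e+00,  3.07722108e-05,
        1.27369603e+00, -3.69292744e-02]), 'joint_velocities': array([-0.00090007, -0.00111903, -0.00236053,  0.00145762,  0.00077213,
        0.00064187]), 'joint_efforts': array([ 1.75123864e-04, -5.03617609e+01, -3.58072650e+01,  7.30441511e-02,
        2.32972275e-02, -6.45001501e-05]), 'tcp_pos': array([266.18581604, 619.614803  , 237.55332274]), 'orientation': array([-6.32943030e-01, -3.07666784e+00,  2.96823276e-03]), 'ft_force': array([ 0.15766303,  0.13565707, -0.02492803]), 'ft_torque': array([0.02414075, 0.01989613, 0.01912208]), 'grip_force': 0.0, 'grip_width': 1.0014864870698434}
```

View pics/top0.png

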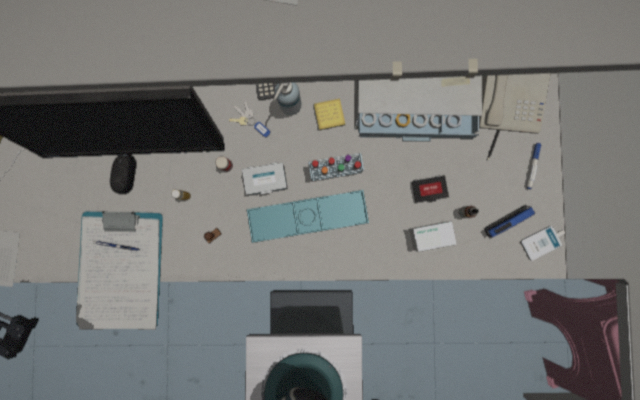

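View pics/side0.png

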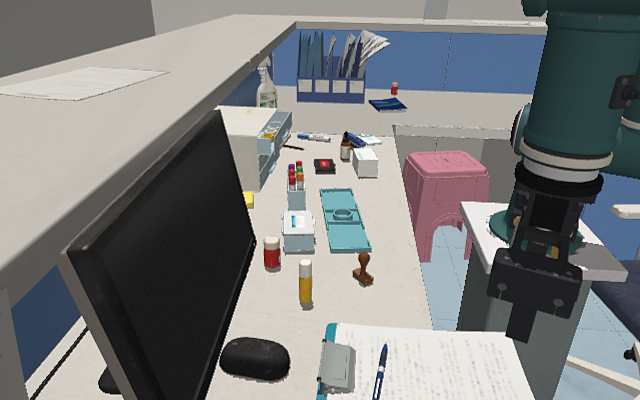

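The top view shows the tray around (307,216), with the rack behind its right end (334,168) and the sample box behind its left end (264,178). The ink pad is at (430,188), the wipes at (434,236), the dropper at (467,212), the stamp at (212,236), the glue stick at (181,195) and the tablet bottle at (223,164). The side view shows everything standing upright.

Run:
```python
from h import *
W=np.load("top0.npy"); p=cv2.imread("pics/top0.png")
print("table z",np.nanmedian(W[150:160,390:410,2]), W[200,307],W[197,410])
for n,(u0,u1,v0,v1),zl,zh in [("ink",(405,455,170,208),9,40),("wipes",(400,464,216,258),40,80),("stamp",(196,226,222,250),6,90),("stampbase",(196,226,222,250),6,30),("stamptop",(196,226,222,250),45,90),("glue",(166,194,184,208),60,110),("gluelow",(166,194,184,208),8,60),("drop",(452,484,200,226),60,120),("pill",(210,236,152,178),45,80),("tray",(240,380,185,250),2,30),("box",(236,292,158,198),35,70)]:
    m=np.zeros(W.shape[:2],bool); m[v0:v1,u0:u1]=1
    m&=(W[...,2]>zl)&(W[...,2]<zh)
    q=W[m]
    if len(q)<4: print(n,len(q)); continue
    r=cv2.minAreaRect(q[:,:2].astype(np.float32))
    print(n,len(q),"med",np.median(q,0).round(),"rect",np.round(r[0]),np.round(r[1]),round(r[2],1),"zmax",round(q[:,2].max()))
# tray by colour
hsv=cv2.cvtColor(p,cv2.COLOR_BGR2HSV)
print(hsv[220,270],hsv[216,340])
m=(abs(hsv[...,0].astype(int)-92)<6)&(hsv[...,1]>90)&np.isfinite(W[...,2]); m[:185]=0;m[250:]=0;m[:,:240]=0;m[:,375:]=0
print(m.sum(),[np.round(a,1) for a in cv2.minAreaRect(W[m][:,:2].astype(np.float32))])
big=lambda a,b,c,d:cv2.resize(p[c:d,a:b],None,fx=5,fy=5,interpolation=cv2.INTER_CUBIC)
cv2.imwrite("pics/z1.png",np.vstack([np.hstack([big(395,475,170,260),big(165,245,150,240)])])[:590])
```

```text
table z 0.08395351177307475 [523.53704468 -13.29643627  10.92000367] [ 530.45780114 -300.85076962    3.6376342 ]
ink 785 med [ 551. -354.   17.] rect [ 551. -355.] [69. 95.] 9.6 zmax 23
wipes 969 med [ 423. -351.   59.] rect [ 422. -352.] [ 63. 106.] 10.7 zmax 66
stamp 154 med [430. 243.  17.] rect [427. 248.] [22. 44.] 37.2 zmax 68
stampbase 87 med [431. 240.  14.] rect [427. 248.] [22. 44.] 38.4 zmax 19
stamptop 67 med [427. 246.  62.] rect [427. 246.] [20. 21.] 90.0 zmax 68
glue 90 med [537. 321.  84.] rect [537. 325.] [22. 25.] 5.1 zmax 89
gluelow 59 med [536. 315.  39.] rect [537. 318.] [12. 25.] 84.8 zmax 59
drop 100 med [ 487. -446.   76.] rect [ 479. -427.] [27. 70.] 19.8 zmax 106
pill 145 med [621. 211.  61.] rect [623. 213.] [34. 32.] 63.7 zmax 67
tray 3693 med [479. -21.   4.] rect [477. -20.] [389. 178.] 89.6 zmax 29
box 1093 med [581. 101.  48.] rect [580. 101.] [ 79. 111.] 8.7 zmax 55
[ 92  68 142] [ 92  63 155]
0 [array([0., 0.]), array([0., 0.]), np.float64(0.0)]
```

View pics/z1.png

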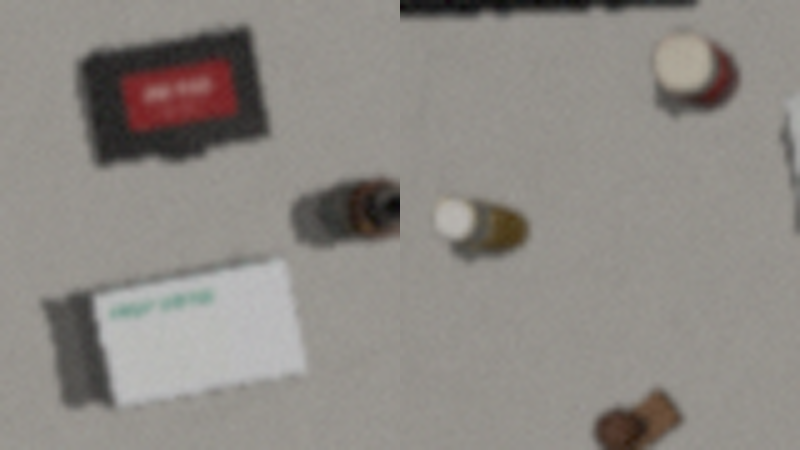

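Close up, the ink pad and wipes are turned about 10°, with the pad's lip towards the robot. The stamp's base runs from the knob at (620,430) to the upper right. Next I fit the tray.

Run:
```python
from h import *
W=np.load("top0.npy"); p=cv2.imread("pics/top0.png")
hsv=cv2.cvtColor(p,cv2.COLOR_BGR2HSV)
m=(abs(hsv[...,0].astype(int)-92)<8)&(hsv[...,1]>40)&np.isfinite(W[...,2]); m[:188]=0;m[245:]=0;m[:,:240]=0;m[:,375:]=0
m=cv2.morphologyEx(m.astype(np.uint8),cv2.MORPH_OPEN,np.ones((3,3)))>0
r=cv2.minAreaRect(W[m][:,:2].astype(np.float32));print(m.sum(),r)
m2=m&(W[...,2]>13)&(W[...,2]<26);m2[:,:285]=0;m2[:,330:]=0
q=W[m2];print(len(q), cv2.minEnclosingCircle(q[:,:2].astype(np.float32)) if len(q) else 0)
c=np.array(r[0]);
for a in (8.7,9.5):
  X=R.from_euler('z',a,degrees=True).as_matrix()[:2,:2]
  print(a,"left",c+X@[0,98],"right",c+X@[0,-98],"frombox",np.array([580,101])+X@[-118,0])
o=get_obs(); print(R.from_rotvec(o["orientation"]).as_matrix().round(3))
```

```text
3825 ((480.2085876464844, -14.101089477539062), (91.7090835571289, 325.3433532714844), 9.186417579650879)
115 ((476.8819885253906, -2.1482696533203125), 62.65765380859375)
8.7 left [465.38502726  82.77131143] right [ 495.03214803 -110.97349038] frombox [463.35772136  83.15122321]
9.5 left [464.03392227  82.55489947] right [ 496.38325302 -110.75707843] frombox [463.61829902  81.52438251]
[[-0.919  0.395 -0.001]
 [ 0.395  0.919 -0.002]
 [ 0.    -0.002 -1.   ]]
```

```bash
cat > go.py <<'E'
# usage: go.py closing_deg x y z [x y z ...] : shift (m, tool axes) and turn for TCP targets from the present pose
import sys; from h import *
a,*t=map(float,sys.argv[1:]); o=get_obs(); M=R.from_rotvec(o["orientation"])
d=(a-np.degrees(np.arctan2(*M.as_matrix()[1::-1,1]))+90)%180-90
c,s=np.cos(np.radians(a)),np.sin(np.radians(a))
best=min((R.from_matrix(np.array([[k*-s*-1*-1,k*c,0],[k*c,k*s,0],[0,0,-1]])) for k in(1,-1)),key=lambda G:(M.inv()*G).magnitude())
print("t",round(o["time_s"],1),"tcp",o["tcp_pos"].round(1),"turn",np.degrees((M.inv()*best).as_rotvec()).round(1))
for i in range(0,len(t),3): print((M.inv().apply(np.array(t[i:i+3])-o["tcp_pos"])/1000).round(4).tolist())
E
python3 - <<'E'
from h import *
for n in("top0","side0"):
    W=np.load(n+".npy").reshape(-1,3); k=(W[:,1]>180)&(W[:,1]<500)&(W[:,2]>70)&(W[:,2]<400)&(W[:,0]>545)
    print(n,k.sum(),np.percentile(W[k],[0.5,5,50],axis=0).round().tolist() if k.any() else 0)
E
python3 go.py 66.7 537 324 130 537 324 32 480 -14 150
```

```text
top0 22886 [[657.0, 183.0, 72.0], [670.0, 206.0, 126.0], [760.0, 345.0, 358.0]]
side0 22938 [[655.0, 184.0, 71.0], [664.0, 218.0, 93.0], [735.0, 380.0, 336.0]]
t 0.1 tcp [266.2 619.6 237.6] turn [-0.1 -0.   0.1]
[-0.3655, -0.1645, 0.1078]
[-0.3655, -0.1643, 0.2058]
[-0.4466, -0.4976, 0.0885]
```

```bash
python3 -m inch '[[-1,[-0.3655,-0.1645,0],[0,0,0]],[-1,[-0.3655,-0.1645,0],[0,0,0]],[-1,[-0.3655,-0.1645,0],[0,0,0]],[-1,[-0.3655,-0.1645,0],[0,0,0]],[-1,[-0.3655,-0.1645,0],[0,0,0]],[-1,[-0.3655,-0.1645,0],[0,0,0]],[-1,[-0.3655,-0.1645,0],[0,0,0]],[-1,[-0.3655,-0.1645,0],[0,0,0]],[-1,[-0.3655,-0.1645,0],[0,0,0]],[-1,[-0.3655,-0.1645,0.06],[0,0,0]],[-1,[-0.3655,-0.1645,0.1],[0,0,0]],[-1,[-0.3655,-0.1645,0.1],[0,0,0]]]' 20
python3 go.py 66.7 537 324 130 537 324 32
python3 - <<'E'
from h import *
p,W=cloud("side"); cv2.imwrite("pics/s1.png",p[150:,150:450])
E
```

```text
time_s: 1.3
tcp_pos: [531.2, 321.9, 130.2]
orientation: [-0.631, -3.065, 0.016]
ft_force: [-1.1, -0.1, -1.1]
grip_width: 0.997
grip_force: 0.0
t 1.3 tcp [531.2 321.9 130.2] turn [-0.7 -0.6  0. ]
[-0.0045, 0.0043, 0.0001]
[-0.0055, 0.0055, 0.0981]
```

View pics/s1.png

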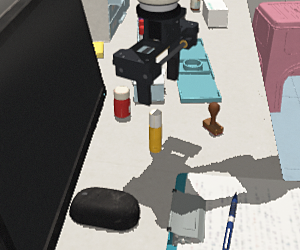

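The glue stick stands at (155,132), under the open fingers. I'm going straight down from here.

```bash
python3 -m inch '[[-1,[0,0,0.04],[0,0,0]],[-1,[0,0,0.08],[0,0,0]],[-1,[0,0,0.105],[0,0,0]],[-1,[0,0,0.105],[0,0,0]],[1,[0,0,0.105],[0,0,0]],[1,[0,0,0.105],[0,0,0]],[1,[0,0,0.105],[0,0,0]],[1,[0,0,0.105],[0,0,0]],[1,[0,0,0.105],[0,0,0]],[1,[0,0,0.105],[0,0,0]],[1,[0,0,0.105],[0,0,0]],[1,[0,0,0.105],[0,0,0]]]' 20
python3 go.py 66.7 537 324 150 480 -14 150
```

```text
time_s: 2.55
tcp_pos: [537.3, 324.7, 33.6]
orientation: [-0.633, -3.077, 0.0]
ft_force: [0.4, 0.1, 0.2]
grip_width: 0.301
grip_force: 0.4
t 2.5 tcp [537.3 324.7  33.6] turn [-0. -0.  0.]
[-0.0, -0.0008, -0.1164]
[-0.0811, -0.3338, -0.1164]
```

```bash
python3 -m inch '[[1,[0,0,0],[0,0,0]],[1,[0,0,0],[0,0,0]],[1,[0,0,-0.04],[0,0,0]],[1,[0,0,-0.08],[0,0,0]],[1,[-0.01,-0.04,-0.11],[0,0,0]],[1,[-0.081,-0.334,-0.11],[0,0,0]],[1,[-0.081,-0.334,-0.11],[0,0,0]],[1,[-0.081,-0.334,-0.11],[0,0,0]],[1,[-0.081,-0.334,-0.11],[0,0,0]],[1,[-0.081,-0.334,-0.11],[0,0,0]],[1,[-0.081,-0.334,-0.11],[0,0,0]],[1,[-0.081,-0.334,-0.11],[0,0,0]]]' 20
python3 -m inch '[[1,[0,0,0],[0,0,0]],[1,[0,0,0],[0,0,0]],[1,[0,0,0],[0,0,0]]]'
python3 go.py 66.7 480 -14 60 480 -14 37
python3 - <<'E'
from h import *
p,W=cloud("top"); q,V=cloud("side");np.save("top1.npy",W)
f=lambda a:cv2.resize(a,None,fx=3,fy=3,interpolation=cv2.INTER_CUBIC)
cv2.imwrite("pics/t2.png",np.hstack([f(p[140:260,240:370]),f(q[120:240,290:420])]))
E
```

```text
time_s: 3.75
tcp_pos: [478.7, -18.7, 143.7]
orientation: [-0.642, -3.075, 0.003]
ft_force: [0.9, -0.2, -1.1]
grip_width: 0.276
grip_force: 20.0
time_s: 4.05
tcp_pos: [480.2, -12.7, 143.6]
orientation: [-0.63, -3.078, -0.001]
ft_force: [0.4, -0.1, -0.1]
grip_width: 0.273
grip_force: 20.0
t 4.0 tcp [480.2 -12.7 143.6] turn [ 0.  -0.   0.2]
[-0.0004, -0.0013, 0.0836]
[-0.0004, -0.0013, 0.1066]
```

View pics/t2.png

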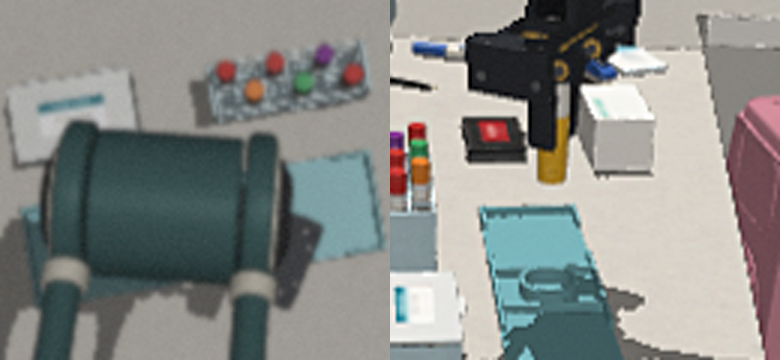

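The glue stick hangs upright in the fingers at (553,150) in the side crop, with the well below it. Lowering it now.

```bash
python3 -m inch '[[1,[0,-0.001,0.04],[0,0,0]],[1,[0,-0.001,0.07],[0,0,0]],[1,[0,-0.001,0.085],[0,0,0]],[1,[0,-0.001,0.095],[0,0,0]],[1,[0,-0.001,0.104],[0,0,0]],[1,[0,-0.001,0.104],[0,0,0]],[1,[0,-0.001,0.104],[0,0,0]]]'
python3 - <<'E'
from h import *
q,V=cloud("side")
cv2.imwrite("pics/s3.png",cv2.resize(q[140:260,290:420],None,fx=4,fy=4,interpolation=cv2.INTER_CUBIC))
E
```

```text
time_s: 4.85
tcp_pos: [480.2, -14.8, 40.2]
orientation: [0.632, 3.076, 0.0]
ft_force: [-1.0, 0.7, -0.3]
grip_width: 0.276
grip_force: 20.0
```

View pics/s3.png

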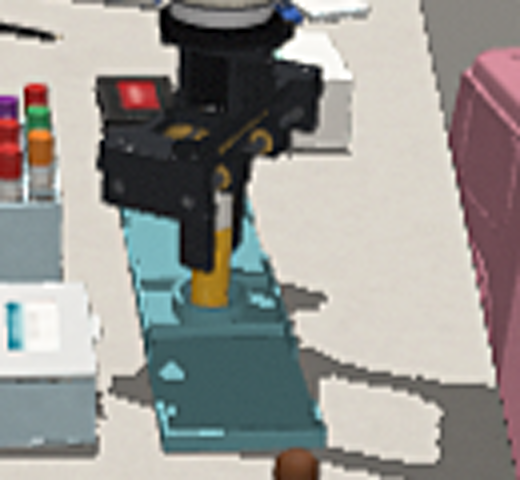

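The glue stick is inside the well ring at (208,298), so I release it and retreat upwards.

```bash
python3 -m inch '[[1,[0,0,0.003],[0,0,0]],[1,[0,0,0.003],[0,0,0]],[0.1,[0,0,0.003],[0,0,0]],[0.1,[0,0,0.003],[0,0,0]],[0.1,[0,0,0.003],[0,0,0]],[0.1,[0,0,0.003],[0,0,0]],[0,[0,0,-0.03],[0,0,0]],[-1,[0,0,-0.07],[0,0,0]],[-1,[0,0,-0.11],[0,0,0]],[-1,[0,0,-0.13],[0,0,0]],[-1,[0,0,-0.13],[0,0,0]],[-1,[0,0,-0.13],[0,0,0]]]'
python3 go.py 9.6 550 -355 167 550 -355 6
```

```text
time_s: 6.1
tcp_pos: [479.5, -15.0, 169.5]
orientation: [0.633, 3.077, 0.0]
ft_force: [-0.4, 0.7, -1.1]
grip_width: 0.934
grip_force: 0.0
t 6.1 tcp [479.5 -15.  169.5] turn [ 0.   0.  57.1]
[-0.199, -0.2845, 0.0026]
[-0.199, -0.2846, 0.1636]
```

```bash
python3 -m inch '[[-1,[-0.199,-0.285,0],[0,0,57]],[-1,[-0.199,-0.285,0],[0,0,57]],[-1,[-0.199,-0.285,0],[0,0,57]],[-1,[-0.199,-0.285,0],[0,0,57]],[-1,[-0.199,-0.285,0],[0,0,57]],[-1,[-0.199,-0.285,0],[0,0,57]],[-1,[-0.199,-0.285,0],[0,0,57]],[-1,[-0.199,-0.285,0],[0,0,57]],[-1,[-0.199,-0.285,0.05],[0,0,57]],[-1,[-0.199,-0.285,0.09],[0,0,57]],[-1,[-0.199,-0.285,0.09],[0,0,57]],[-1,[-0.199,-0.285,0.09],[0,0,57]]]'
python3 go.py 9.6 550 -355 40 550 -355 6
python3 - <<'E'
from h import *
p,W=cloud("top"); q,V=cloud("side")
f=lambda a:cv2.resize(a,None,fx=4,fy=4,interpolation=cv2.INTER_CUBIC)
cv2.imwrite("pics/t4.png",np.hstack([f(p[150:260,395:485]),f(q[130:240,290:390])]))
# glue check
m=(V[...,2]>30)&(V[...,2]<95)&(abs(V[...,0]-480)<30)&(abs(V[...,1]+14)<30); g=V[m]; print("glue",len(g),np.median(g,0).round(),g[:,2].max().round())
E
```

```text
time_s: 7.3
tcp_pos: [548.2, -353.7, 77.4]
orientation: [-2.02, -2.399, 0.001]
ft_force: [0.7, -0.1, 0.6]
grip_width: 0.999
grip_force: 0.0
t 7.3 tcp [ 548.2 -353.7   77.4] turn [-0.2 -0.2  0.2]
[-0.0018, 0.0017, 0.0374]
[-0.0019, 0.0018, 0.0714]
glue 221 [478.  -3.  61.] 89.0
```

View pics/t4.png

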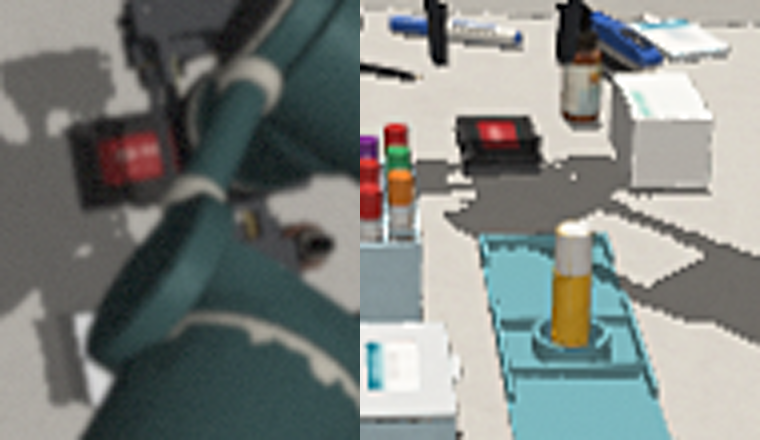

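The glue stick stands upright in the well at (572,290), and the pad lies between the fingers. Before descending I check the dropper clearance.

Run:
```python
from h import *
for n in("top0","side0"):
    W=np.load(n+".npy").reshape(-1,3); k=(abs(W[:,0]-485)<40)&(W[:,1]<-405)&(W[:,1]>-490)&(W[:,2]>15)&(W[:,2]<110)
    g=W[k]
    for a,b in((15,60),(60,85),(85,110)):
        h=g[(g[:,2]>a)&(g[:,2]<b)]; print(n,a,len(h),np.percentile(h,[5,50,95],axis=0).round()[:,:2].tolist() if len(h) else 0)
```

```text
top0 15 91 [[473.0, -450.0], [486.0, -438.0], [502.0, -434.0]]
top0 60 72 [[475.0, -456.0], [488.0, -444.0], [499.0, -439.0]]
top0 85 27 [[482.0, -455.0], [487.0, -448.0], [492.0, -444.0]]
side0 15 125 [[470.0, -444.0], [486.0, -434.0], [500.0, -427.0]]
side0 60 46 [[475.0, -445.0], [485.0, -440.0], [494.0, -433.0]]
side0 85 15 [[482.0, -446.0], [485.0, -442.0], [492.0, -437.0]]
```

```bash
python3 -m inch '[[-1,[0,0,0.04],[0,0,0]],[-1,[0,0,0.065],[0,0,0]],[-1,[0,0,0.072],[0,0,0]],[-1,[0,0,0.072],[0,0,0]],[1,[0,0,0.072],[0,0,0]],[1,[0,0,0.072],[0,0,0]],[1,[0,0,0.072],[0,0,0]],[1,[0,0,0.072],[0,0,0]],[1,[0,0,0.072],[0,0,0]],[1,[0,0,0.072],[0,0,0]]]' 25
python3 -m inch '[[1,[0,0,0],[0,0,0]],[1,[0,0,-0.03],[0,0,0]],[1,[0,0,-0.07],[0,0,0]],[1,[0,0,-0.11],[0,0,0]],[1,[0,0,-0.14],[0,0,0]],[1,[0,0,-0.15],[0,0,0]],[1,[0,0,-0.15],[0,0,0]]]'
python3 go.py 9.2 492 -111 157 492 -111 40
```

```text
time_s: 8.4
tcp_pos: [550.9, -356.1, 9.3]
orientation: [2.023, 2.4, 0.0]
ft_force: [0.2, 0.2, 6.0]
grip_width: 0.711
grip_force: 25.0
time_s: 9.1
tcp_pos: [550.7, -356.0, 159.4]
orientation: [2.022, 2.4, 0.0]
ft_force: [-0.5, -0.2, -1.1]
grip_width: 0.709
grip_force: 25.0
t 9.1 tcp [ 550.7 -356.   159.4] turn [0.1 0.1 0.5]
[0.2515, -0.0164, 0.0018]
[0.2517, -0.0167, 0.1188]
```

```bash
python3 -m inch '[[1,[0.2515,-0.0165,0],[0,0,0.5]],[1,[0.2515,-0.0165,0],[0,0,0.5]],[1,[0.2515,-0.0165,0],[0,0,0.5]],[1,[0.2515,-0.0165,0],[0,0,0.5]],[1,[0.2515,-0.0165,0],[0,0,0.5]],[1,[0.2515,-0.0165,0.02],[0,0,0.5]],[1,[0.2515,-0.0165,0.06],[0,0,0.5]],[1,[0.2515,-0.0165,0.08],[0,0,0.5]],[1,[0.2515,-0.0165,0.08],[0,0,0.5]],[1,[0.2515,-0.0165,0.08],[0,0,0.5]]]'
python3 go.py 9.2 492 -111 30 492 -111 12
python3 - <<'E'
from h import *
q,V=cloud("side")
cv2.imwrite("pics/s5.png",cv2.resize(q[110:230,280:420],None,fx=4,fy=4,interpolation=cv2.INTER_CUBIC))
E
```

```text
time_s: 10.1
tcp_pos: [489.4, -109.9, 75.9]
orientation: [-2.033, -2.39, 0.003]
ft_force: [-0.1, -0.3, -0.7]
grip_width: 0.708
grip_force: 25.0
t 10.1 tcp [ 489.4 -109.9   75.9] turn [-0.2 -0.1  0. ]
[-0.0016, 0.0025, 0.0459]
[-0.0016, 0.0026, 0.0639]
```

View pics/s5.png

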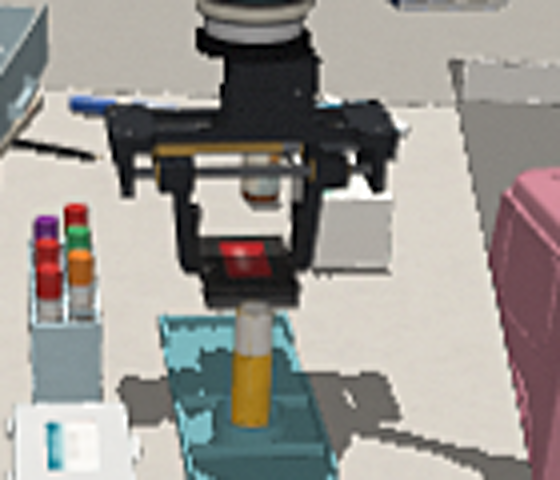

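The pad hangs level in the fingers at (250,270), above the right bay. I lower it with the forces in view.

```bash
python3 -m inch '[[1,[0,0,0],[0,0,0]],[1,[0,0,0.02],[0,0,0]],[1,[0,0,0.04],[0,0,0]],[1,[0,0,0.05],[0,0,0]],[1,[0,0,0.056],[0,0,0]],[1,[0,0,0.06],[0,0,0]],[1,[0,0,0.06],[0,0,0]]]'; python3 go.py 9.2 492 -111 13
```

```text
time_s: 10.85
tcp_pos: [491.3, -110.5, 17.9]
orientation: [2.035, 2.393, 0.0]
ft_force: [0.8, 0.6, -1.1]
grip_width: 0.708
grip_force: 25.0
t 10.8 tcp [ 491.3 -110.5   17.9] turn [0. 0. 0.]
[-0.0006, 0.0006, 0.0049]
```

```bash
python3 -m inch '[[1,[0,0,0.003],[0,0,0]],[1,[0,0,0.005],[0,0,0]],[1,[0,0,0.005],[0,0,0]],[-0.7,[0,0,0.005],[0,0,0]],[-0.7,[0,0,0.005],[0,0,0]],[-0.7,[0,0,0.005],[0,0,0]],[-0.9,[0,0,0.005],[0,0,0]],[-1,[0,0,-0.03],[0,0,0]],[-1,[0,0,-0.07],[0,0,0]],[-1,[0,0,-0.11],[0,0,0]],[-1,[0,0,-0.14],[0,0,0]],[-1,[0,0,-0.14],[0,0,0]]]'; python3 go.py 10.7 423 -352 155 423 -352 28
```

```text
time_s: 12.05
tcp_pos: [494.7, -111.3, 163.3]
orientation: [2.029, 2.386, 0.007]
ft_force: [-0.0, -0.8, -0.2]
grip_width: 0.998
grip_force: 0.0
t 12.1 tcp [ 494.7 -111.3  163.3] turn [ 0.5  0.3 -1.4]
[-0.2259, -0.1096, 0.0082]
[-0.2254, -0.1108, 0.1352]
```

```bash
python3 -m inch '[[-1,[-0.226,-0.108,0],[0,0,-1.4]],[-1,[-0.226,-0.108,0],[0,0,-1.4]],[-1,[-0.226,-0.108,0],[0,0,-1.4]],[-1,[-0.226,-0.108,0],[0,0,-1.4]],[-1,[-0.226,-0.108,0],[0,0,-1.4]],[-1,[-0.226,-0.108,0.02],[0,0,-1.4]],[-1,[-0.226,-0.108,0.05],[0,0,-1.4]],[-1,[-0.226,-0.108,0.05],[0,0,-1.4]],[-1,[-0.226,-0.108,0.05],[0,0,-1.4]]]'; python3 go.py 10.7 423 -352 25;python3 - <<'E'
from h import *
p,W=cloud("top"); q,V=cloud("side")
f=lambda a:cv2.resize(a,None,fx=4,fy=4,interpolation=cv2.INTER_CUBIC)
cv2.imwrite("pics/t6.png",np.hstack([f(p[150:260,290:390]),f(q[130:240,310:410])]))
hsv=cv2.cvtColor(p,cv2.COLOR_BGR2HSV); m=(abs(W[...,0]-495)<60)&(abs(W[...,1]+111)<70)&(hsv[...,2]<75)&(W[...,2]<35)
print(m.sum(),cv2.minAreaRect(W[m][:,:2].astype(np.float32)),np.median(W[m],0))
E
```

```text
time_s: 12.95
tcp_pos: [419.7, -349.8, 106.3]
orientation: [-2.003, -2.415, -0.0]
ft_force: [-0.1, -0.6, 0.1]
grip_width: 0.998
grip_force: 0.0
t 12.9 tcp [ 419.7 -349.8  106.3] turn [-0.1 -0.2 -0.1]
[-0.003, 0.003, 0.0813]
434 ((489.354248046875, -108.20050811767578), (61.90446090698242, 90.85304260253906), 9.040517807006836) [ 489.05838903 -106.62270796   19.91989401]
```

View pics/t6.png

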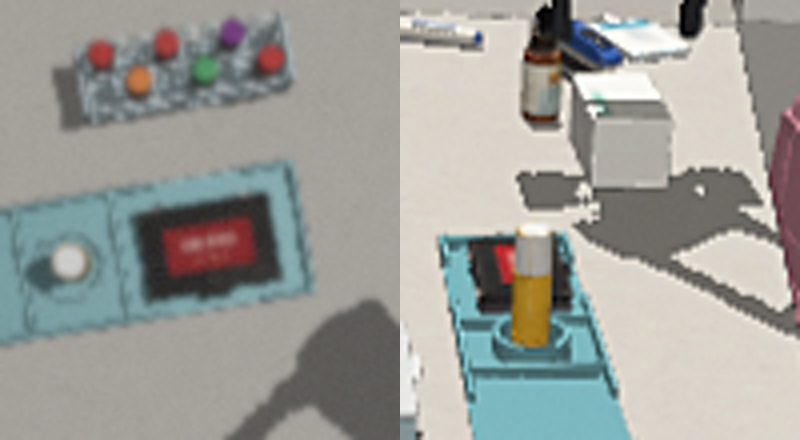

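The pad lies flat in the right bay, label at (210,245) in the top crop, and the wipes box is untouched. I descend on the wipes.

```bash
python3 -m inch '[[-1,[0,0,0.01],[0,0,0]],[-1,[0,0,0.04],[0,0,0]],[-1,[0,0,0.07],[0,0,0]],[-1,[0,0,0.082],[0,0,0]],[-1,[0,0,0.082],[0,0,0]],[1,[0,0,0.082],[0,0,0]],[1,[0,0,0.082],[0,0,0]],[1,[0,0,0.082],[0,0,0]],[1,[0,0,0.082],[0,0,0]],[1,[0,0,0.082],[0,0,0]],[1,[0,0,0.082],[0,0,0]]]' 20; python3 go.py 9.2 464 83 190
```

```text
time_s: 14.15
tcp_pos: [421.6, -351.6, 27.1]
orientation: [2.004, 2.416, -0.0]
ft_force: [-0.9, 1.2, 6.2]
grip_width: 0.701
grip_force: 20.0
t 14.2 tcp [ 421.6 -351.6   27.1] turn [0.1 0.1 1.4]
[0.4189, 0.1222, -0.1635]
```

```bash
python3 -m inch '[[1,[0,0,0],[0,0,0]],[1,[0,0,-0.03],[0,0,0]],[1,[0,0,-0.07],[0,0,0]],[1,[0,0,-0.11],[0,0,0]],[1,[0.01,0.003,-0.14],[0,0,0]],[1,[0.419,0.122,-0.14],[0,0,1.4]],[1,[0.419,0.122,-0.14],[0,0,1.4]],[1,[0.419,0.122,-0.14],[0,0,1.4]],[1,[0.419,0.122,-0.14],[0,0,1.4]],[1,[0.419,0.122,-0.14],[0,0,1.4]],[1,[0.419,0.122,-0.14],[0,0,1.4]],[1,[0.419,0.122,-0.14],[0,0,1.4]]]'; python3 -m inch '[[1,[0.11,0.031,0],[0,0,0]]]'; python3 go.py 9.2 464 83 100
```

```text
time_s: 15.35
tcp_pos: [455.3, 9.8, 165.7]
orientation: [2.035, 2.393, 0.0]
ft_force: [1.7, 0.0, -1.3]
grip_width: 0.705
grip_force: 20.0
time_s: 15.45
tcp_pos: [460.9, 59.6, 165.7]
orientation: [2.035, 2.393, 0.0]
ft_force: [1.6, -0.5, -0.6]
grip_width: 0.704
grip_force: 20.0
t 15.4 tcp [460.9  59.6 165.7] turn [0. 0. 0.]
[0.0226, 0.0068, 0.0657]
```

```bash
python3 -m inch '[[1,[0,0,0],[0,0,0]],[1,[0,0,0],[0,0,0]]]'; python3 go.py 9.2 464 83 80 464 83 30
```

```text
time_s: 15.65
tcp_pos: [461.0, 58.7, 165.4]
orientation: [-2.03, -2.397, 0.001]
ft_force: [0.6, -0.8, -1.3]
grip_width: 0.704
grip_force: 20.0
t 15.7 tcp [461.   58.7 165.4] turn [-0.   0.   0.3]
[0.0235, 0.0071, 0.0854]
[0.0235, 0.0071, 0.1354]
```

```bash
python3 -m inch '[[1,[0.0235,0.007,0],[0,0,0]],[1,[0.0235,0.007,0],[0,0,0]],[1,[0.0235,0.007,0.03],[0,0,0]],[1,[0.0235,0.007,0.06],[0,0,0]],[1,[0.0235,0.007,0.085],[0,0,0]],[1,[0.0235,0.007,0.1],[0,0,0]],[1,[0.0235,0.007,0.1],[0,0,0]],[1,[0.0235,0.007,0.1],[0,0,0]]]'; python3 go.py 9.2 464 83 31;python3 - <<'E'
from h import *
q,V=cloud("side")
cv2.imwrite("pics/s7.png",cv2.resize(q[120:280,270:420],None,fx=3.5,fy=3.5,interpolation=cv2.INTER_CUBIC))
E
```

```text
time_s: 16.45
tcp_pos: [464.5, 80.5, 65.8]
orientation: [-2.037, -2.391, 0.001]
ft_force: [0.3, 0.6, -0.8]
grip_width: 0.707
grip_force: 20.0
t 16.4 tcp [464.5  80.5  65.8] turn [-0.   0.  -0.1]
[0.0026, -0.0001, 0.0348]
```

View pics/s7.png

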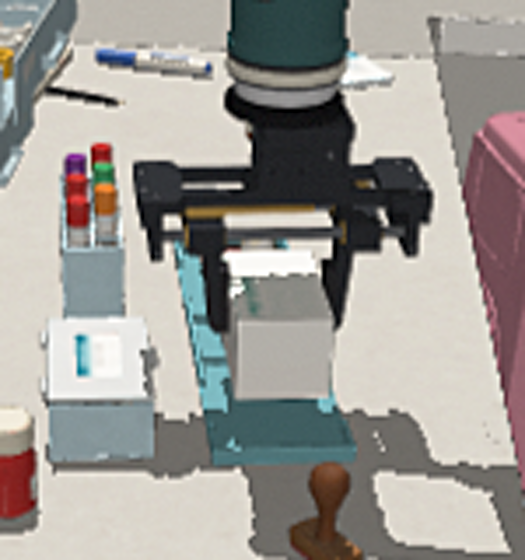

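The wipes box is level and lined up over the left bay, with its bottom edge near (280,395).

```bash
python3 -m inch '[[1,[0.001,0,0.01],[0,0,0]],[1,[0.001,0,0.02],[0,0,0]],[1,[0.001,0,0.028],[0,0,0]],[1,[0.001,0,0.032],[0,0,0]],[1,[0.001,0,0.032],[0,0,0]]]'; python3 go.py 9.2 464 83 30.5
```

```text
time_s: 17.0
tcp_pos: [463.5, 82.9, 32.6]
orientation: [-2.034, -2.393, 0.003]
ft_force: [-0.5, 0.5, -0.6]
grip_width: 0.701
grip_force: 20.0
t 17.0 tcp [463.5  82.9  32.6] turn [-0.1 -0.   0.1]
[-0.0, 0.0005, 0.0021]
```

Next: release, retreat, and go on to the stamp at (427,246), closing near the arm's heading.

```bash
python3 -m inch '[[1,[0,0,0.002],[0,0,0]],[1,[0,0,0.002],[0,0,0]],[-0.7,[0,0,0.002],[0,0,0]],[-0.7,[0,0,0.002],[0,0,0]],[-0.7,[0,0,0.002],[0,0,0]],[-0.9,[0,0,0.002],[0,0,0]],[-1,[0,0,-0.03],[0,0,0]],[-1,[0,0,-0.07],[0,0,0]],[-1,[0,0,-0.11],[0,0,0]],[-1,[0,0,-0.12],[0,0,0]],[-1,[0,0,-0.12],[0,0,0]],[-1,[0,0,-0.12],[0,0,0]]]'; python3 go.py 38 427 247 150 427 247 28
```

```text
time_s: 18.2
tcp_pos: [463.6, 82.8, 152.6]
orientation: [-2.034, -2.393, 0.002]
ft_force: [-1.1, -0.7, -0.7]
grip_width: 1.001
grip_force: 0.0
t 18.2 tcp [463.6  82.8 152.6] turn [ -0.1  -0.  -28.7]
[0.1679, -0.0097, 0.0026]
[0.1679, -0.0096, 0.1246]
```

```bash
python3 -m inch '[[-1,[0.168,-0.0095,0],[0,0,-28.7]],[-1,[0.168,-0.0095,0],[0,0,-28.7]],[-1,[0.168,-0.0095,0],[0,0,-28.7]],[-1,[0.168,-0.0095,0],[0,0,-28.7]],[-1,[0.168,-0.0095,0],[0,0,-28.7]],[-1,[0.168,-0.0095,0.03],[0,0,-28.7]],[-1,[0.168,-0.0095,0.05],[0,0,-28.7]],[-1,[0.168,-0.0095,0.05],[0,0,-28.7]],[-1,[0.168,-0.0095,0.05],[0,0,-28.7]]]'; python3 go.py 38 427 247 28;python3 - <<'E'
from h import *
q,V=cloud("side"); p,W=cloud("top")
f=lambda a:cv2.resize(a,None,fx=3.5,fy=3.5,interpolation=cv2.INTER_CUBIC)
cv2.imwrite("pics/s8.png",np.hstack([f(q[180:320,290:430]),f(p[130:270,230:310])]))
m=(abs(W[...,0]-464)<75)&(abs(W[...,1]-83)<75)&(W[...,2]>50)&(W[...,2]<75);print(m.sum(),cv2.minAreaRect(W[m][:,:2].astype(np.float32)),np.median(W[m],0))
E
```

```text
time_s: 19.1
tcp_pos: [427.2, 245.9, 102.4]
orientation: [-1.38, -2.82, 0.005]
ft_force: [0.1, 0.3, 0.8]
grip_width: 1.003
grip_force: 0.0
t 19.1 tcp [427.2 245.9 102.4] turn [-0.2 -0.  -0.1]
[0.001, 0.0008, 0.0744]
929 ((464.6670837402344, 81.68476104736328), (62.15937042236328, 104.54232788085938), 9.035995483398438) [465.42713289  81.98190124  61.7899551 ]
```

View pics/s8.png

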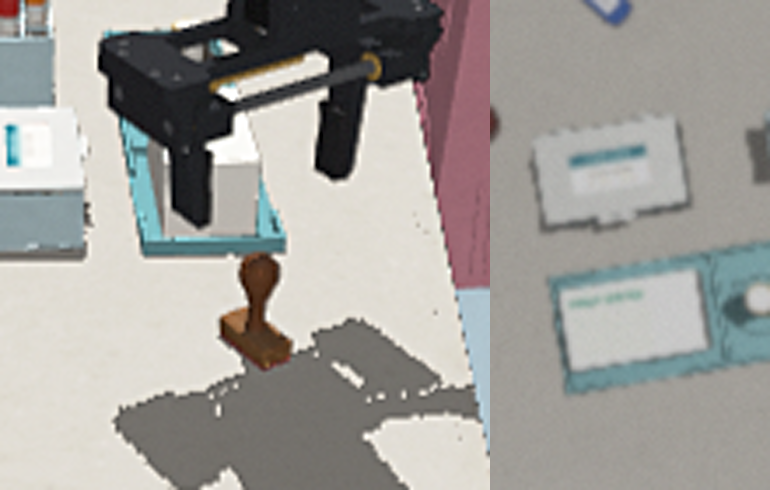

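The wipes box sits in its bay with its top at z ≈ 61, and the stamp's knob (258,270) is between the fingers. I grasp the stamp.

```bash
python3 -m inch '[[-1,[0,0,0.03],[0,0,0]],[-1,[0,0,0.06],[0,0,0]],[-1,[0,0,0.074],[0,0,0]],[-1,[0,0,0.074],[0,0,0]],[1,[0,0,0.074],[0,0,0]],[1,[0,0,0.074],[0,0,0]],[1,[0,0,0.074],[0,0,0]],[1,[0,0,0.074],[0,0,0]],[1,[0,0,0.074],[0,0,0]],[1,[0,0,0.074],[0,0,0]],[1,[0,0,0.074],[0,0,0]],[1,[0,0,0.074],[0,0,0]]]' 20; python3 -m inch '[[1,[0,0,0],[0,0,0]],[1,[0,0,0],[0,0,0]],[1,[0,0,-0.03],[0,0,0]],[1,[0,0,-0.07],[0,0,0]],[1,[0,0,-0.11],[0,0,0]],[1,[0,0,-0.15],[0,0,0]],[1,[0,0,-0.15],[0,0,0]],[1,[0,0,-0.15],[0,0,0]]]'; python3 go.py 9.2 490 -108 178
```

```text
time_s: 20.4
tcp_pos: [428.0, 247.2, 29.7]
orientation: [-1.378, -2.823, 0.0]
ft_force: [-0.0, 0.1, -0.1]
grip_width: 0.297
grip_force: 0.0
time_s: 21.2
tcp_pos: [428.6, 247.5, 180.6]
orientation: [1.378, 2.822, 0.003]
ft_force: [-0.1, -0.2, -0.4]
grip_width: 0.243
grip_force: 19.8
t 21.2 tcp [428.6 247.5 180.6] turn [ 0.1 -0.  28.7]
[-0.3181, -0.1702, 0.0024]
```

```bash
python3 -m inch '[[1,[-0.318,-0.17,0],[0,0,28.7]],[1,[-0.318,-0.17,0],[0,0,28.7]],[1,[-0.318,-0.17,0],[0,0,28.7]],[1,[-0.318,-0.17,0],[0,0,28.7]],[1,[-0.318,-0.17,0],[0,0,28.7]],[1,[-0.318,-0.17,0],[0,0,28.7]],[1,[-0.318,-0.17,0],[0,0,28.7]],[1,[-0.318,-0.17,0],[0,0,28.7]],[1,[-0.318,-0.17,0],[0,0,28.7]],[1,[-0.318,-0.17,0],[0,0,28.7]],[1,[-0.318,-0.17,0.04],[0,0,28.7]],[1,[-0.318,-0.17,0.04],[0,0,28.7]]]'; python3 -m inch '[[1,[0,0,0.02],[0,0,0]],[1,[0,0,0.04],[0,0,0]],[1,[0,0,0.04],[0,0,0]],[1,[0,0,0.04],[0,0,0]]]'; python3 go.py 9.2 490 -108 50;python3 - <<'E'
from h import *
q,V=cloud("side")
cv2.imwrite("pics/s9.png",cv2.resize(q[100:230,280:420],None,fx=4,fy=4,interpolation=cv2.INTER_CUBIC))
E
```

```text
time_s: 22.4
tcp_pos: [485.1, -105.1, 134.8]
orientation: [-2.026, -2.388, 0.006]
ft_force: [-0.9, 2.1, -1.8]
grip_width: 0.243
grip_force: 19.8
time_s: 22.8
tcp_pos: [489.3, -106.9, 100.2]
orientation: [-2.032, -2.394, 0.001]
ft_force: [0.0, -0.5, -0.1]
grip_width: 0.243
grip_force: 19.8
t 22.8 tcp [ 489.3 -106.9  100.2] turn [-0.1 -0.   0.1]
[-0.0012, 0.0005, 0.0502]
```

View pics/s9.png

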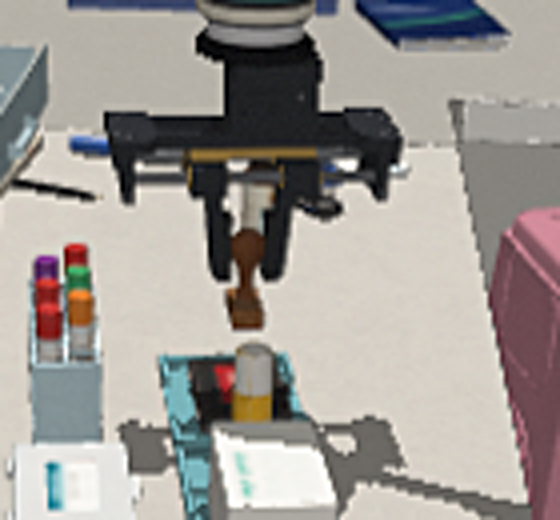

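The stamp hangs upright at (247,280), aligned with the tray and above the pad. Lowering it.

```bash
python3 -m inch '[[1,[0,0,0.02],[0,0,0]],[1,[0,0,0.035],[0,0,0]],[1,[0,0,0.042],[0,0,0]],[1,[0,0,0.046],[0,0,0]],[1,[0,0,0.048],[0,0,0]],[1,[0,0,0.048],[0,0,0]]]'
```

```text
time_s: 23.45
tcp_pos: [490.1, -108.2, 52.3]
orientation: [2.035, 2.393, 0.001]
ft_force: [0.1, -0.8, -1.3]
grip_width: 0.236
grip_force: 19.8
```

```bash
python3 -m inch '[[1,[0,0,0.001],[0,0,0]],[1,[0,0,0.002],[0,0,0]],[1,[0,0,0.002],[0,0,0]],[1,[0,0,0.002],[0,0,0]]]'
```

```text
time_s: 23.85
tcp_pos: [489.6, -108.1, 49.8]
orientation: [2.035, 2.393, 0.0]
ft_force: [0.3, -0.5, 0.2]
grip_width: 0.241
grip_force: 19.8
```

Release and rise, then the final check.

```bash
python3 -m inch '[[0.3,[0,0,0],[0,0,0]],[0.2,[0,0,0],[0,0,0]],[0,[0,0,0],[0,0,0]],[-0.2,[0,0,0],[0,0,0]],[-0.2,[0,0,0],[0,0,0]],[-0.2,[0,0,-0.02],[0,0,0]],[-0.2,[0,0,-0.05],[0,0,0]],[-0.2,[0,0,-0.09],[0,0,0]],[-0.2,[0,0,-0.13],[0,0,0]],[-0.2,[0,0,-0.18],[0,0,0]],[-0.2,[0,0,-0.18],[0,0,0]]]'; python3 -m inch '[[-0.2,[-0.3,-0.05,-0.03],[0,0,0]],[-0.2,[-0.3,-0.05,-0.03],[0,0,0]],[-0.2,[-0.3,-0.05,-0.03],[0,0,0]],[-0.2,[-0.3,-0.05,-0.03],[0,0,0]],[-0.2,[-0.3,-0.05,-0.03],[0,0,0]],[-0.2,[-0.3,-0.05,-0.03],[0,0,0]],[-0.2,[-0.3,-0.05,-0.03],[0,0,0]],[-0.2,[-0.3,-0.05,-0.03],[0,0,0]]]';python3 - <<'E'
from h import *
q,V=cloud("side"); p,W=cloud("top")
f=lambda a:cv2.resize(a,None,fx=3.5,fy=3.5,interpolation=cv2.INTER_CUBIC)
cv2.imwrite("pics/f.png",np.hstack([f(q[120:240,310:410]),f(p[150:270,240:360])]))
A=np.radians(9.2);c=np.array([480,-14]);Rt=np.array([[np.cos(A),np.sin(A)],[-np.sin(A),np.cos(A)]])
L=(W[...,:2]-c)@Rt.T
hsv=cv2.cvtColor(p,cv2.COLOR_BGR2HSV)
def rep(n,m): 
    r=cv2.minAreaRect(L[m].astype(np.float32)); print(n,m.sum(),np.round(r[0]),np.round(r[1]),"z",np.median(W[m][:,2]).round(1))
inb=lambda y:(abs(L[...,0])<47)&(abs(L[...,1]-y)<63)
rep("pad",inb(-98)&(hsv[...,2]<75)&(W[...,2]<30)&(W[...,2]>14))
rep("stamptop",inb(-98)&(W[...,2]>72)); rep("base",inb(-98)&(W[...,2]>29)&(W[...,2]<42))
rep("wipes",inb(98)&(W[...,2]>50)); rep("glue",(abs(L)<30).all(-1)&(W[...,2]>75))
E
```

```text
time_s: 24.95
tcp_pos: [494.2, -109.3, 238.0]
orientation: [2.027, 2.383, 0.01]
ft_force: [0.1, -0.1, 0.2]
grip_width: 0.604
grip_force: 0.0
time_s: 25.75
tcp_pos: [487.8, -413.3, 258.5]
orientation: [-2.037, -2.389, -0.001]
ft_force: [-0.5, 0.6, -0.5]
grip_width: 0.597
grip_force: 0.0
pad 446 [ -6. -95.] [90. 62.] z 19.9
stamptop 62 [ -5. -94.] [21. 21.] z 81.7
base 73 [ -5. -93.] [43. 22.] z 35.0
wipes 928 [ 0. 97.] [ 62. 105.] z 61.7
glue 67 [-0. -2.] [21. 21.] z 88.7
```

View pics/f.png

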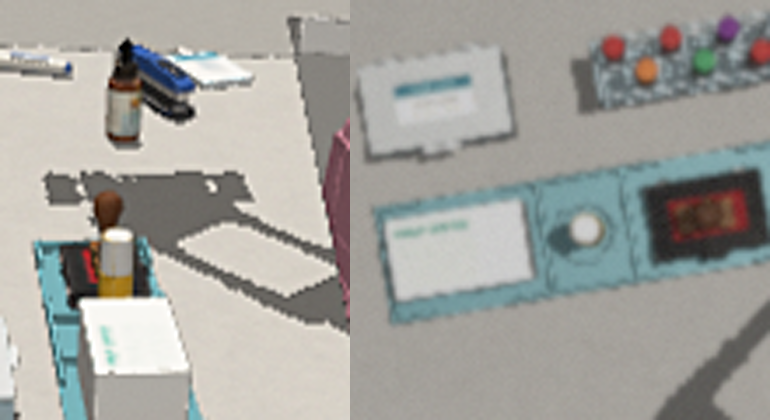

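The stamp (705,215) stands centred on the pad, and the wipes (460,250) and glue stick (585,230) are in place. Every measured offset is within tolerance, so I'm handing in.

```bash
python3 -c "from plant import *; print(finish_job())"
```

```text
the job is handed in; nothing more can be done
None
```

The tray is made up and handed in at about 26 s: the last camera check put every item in place within tolerance, and neither bottle was touched on any move; no verdict was returned.

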